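Level the sprung garage shelf and hold it down on its foot

TASK

Take the yellow trim tool from its holder, push the small recessed orange button on the blue spirit level right down with its tip to wake the level's lamp, and stand the tool back in its holder. Then grip the red knob of the levelling foot, press it down so that the sprung shelf sits on its foot, and turn it until the bubble rests in the middle between the two black lines. Leave the level where it lies, disturb nothing else, and finish still gripping and pressing the knob, with the shelf down on its foot and the bubble centred.

Things in the scene. Friction and masses are not known exactly. Their poses are not given: they have to be found in the camera images.
- rack: Dark teak rack fixed on the bench, 370 mm long (its y), 160 mm wide (its x); origin on the bench under its middle. Its slatted shelf board, 12 mm thick, top 90 mm above the bench when level, hinges about the rack's x at rack y = +172 mm. A spring holds the other end (-y) about 14 mm too high against a stop, 2.5 degrees of slope, until pressed down: 4 to 5 N at the knob.
- foot_knob: Round red levelling-foot knob at rack y = -150 mm, 40 mm diameter. Unpressed, its grip part stands from 16 to 52 mm above the board's top. Origin on its axis at the board's top, z up. It is sprung: it sinks into the board 1 mm per N beyond 2 N, at most 14 mm. Turning clockwise seen from above screws the foot out and raises this end 3.18 mm per rad; it takes under 0.15 N m and stays as turned.
- knob_top (a point): Centre of the knob's flat top. Pressing sinks first the knob, then the board by up to 19 mm until the foot rests on its pad, then the knob again; a downward push of 8 to 12 N holds it well. At the start the foot is screwed in too far: pressed down, the knob end is too low, and 0.5 to 1.4 rad clockwise are needed; 1 rad moves the bubble about 16 mm.
- foot: Steel stud of the levelling foot with a ball end of 12 mm diameter, under the knob; moves with the board. Origin on its axis, 34 mm above the ball's lowest point.
- pad: Black rubber disc, 36 mm diameter, 10 mm high, fixed in the rack under the foot, its top 50 mm above the bench; the foot rests on it when the shelf is pressed down. Origin at the centre of its underside.
- level: Blue spirit level lying loose on the board along the rack's length, 170 mm long (its y), 30 mm wide (its x), 40 mm high; origin at the centre of its underside, z up, +y towards the hinge. In the middle a green vial with a white bubble, 17 mm long, and two black lines 24.6 mm apart; at the +y end the recessed button.
- vial_center (a point): Top of the vial, midway between the two black lines, 38 mm above the level's underside.
- bubble (a joint): Offset of the white bubble from the middle of the vial, m, positive towards the level's +y end, the hinge end of the shelf; -0.026 to 0.026 (vial ends). The bubble goes to the higher end: 1.6 m times the slope, settling in about 1 s. Negative: knob end too high (as when the shelf is not pressed: at its stop). Positive: knob end too low.
- button_mouth (a point): Centre of the upper rim of the round recess in the level's top, 17 mm diameter, 60 mm from the level's middle towards +y. The orange button in it, 13 mm across, lies 6 mm below the rim and goes down 4 mm.
- lamp_button (a joint): How far the lamp button is pressed, m: 0 out, 0.004 fully down, which takes 3 N; it springs back.
- trim_tool: Yellow plastic trim tool standing upright in its holder, nose down, 126 mm long, 50 g. From the tip up: round nose of 7 mm diameter for 40 mm, round collar of 24 mm diameter from 40 to 46 mm, flat handle 22 mm (its x) by 13 mm (its y) from 46 to 112 mm, thinner (9 mm) to the top at 126 mm. Origin at the nose tip, z up the handle.
- tool_tip (a point): The end of the tool's nose (same point as the tool's origin).
- holder: Grey plastic block, 60 by 60 mm, 46 mm high, fixed to the bench, with one upright through hole of 15 mm diameter in the middle. The tool's collar rests on its top with the nose in the hole, the tip then 40 mm below the mouth. Origin at the centre of its underside.
- holder_mouth (a point): Centre of the mouth of the holder's hole, in its top face.
- jar0: Empty amber glass jar with cap, 60 mm diameter, 85 mm high, on a 130 by 240 mm steel tray: leave alone. Origin under its centre.
- jar1: The other amber jar, same size, on the bench: leave alone. Origin under its centre.
- brush: Small orange detailing brush lying on the bench, 180 mm: leave alone.
- wax_tin: Red wax tin, 90 mm diameter, 40 mm high: leave alone.
- spray: White spray bottle with black cap, 64 mm diameter, 190 mm high: leave alone.
Things that resemble listed ones, but are neither listed nor needed, are in the scene too. Of the things like the trim_tool, leave any that is purple; of the rest the smaller one is meant.

How it is judged (in metres and radians):
On the way, in this order (a step that is already met when the one before it is completed fails the run):
1. the level's lamp button is pushed down with the trim tool (value of joint lamp_button above 0.003 m and contact force between trim_tool and level above 0.8 N), for 0.1 s.
2. the trim tool stands back in its holder, let go (horizontal distance between tool_tip and holder_mouth below 0.008 m and angle between trim_tool's own z axis and vertical below 0.12 rad and z of tool_tip in the frame of holder_mouth below -0.036 m and contact force between the fingers and trim_tool below 0.2 N), for 0.2 s.
3. the knob is held down, the shelf on its foot, and the bubble centred (value of joint bubble between -0.0035 and 0.0035 m and contact force between foot and pad above 1.5 N and contact force between the fingers and foot_knob above 2 N and contact force between level and rack above 0.5 N and angle between the y axis of level and the y axis of rack, either way round below 0.35 rad), for 0.3 s.
At the end, for the whole second after the job is handed in: Bubble within 3.5 mm of the middle, foot pressed on its pad with over 1.5 N, fingers on the knob (over 2 N), level lying on the board within 0.35 rad of the rack's length, trim tool upright in its holder (tip within 8 mm of the axis, over 36 mm deep), not touched (all of step 2 and all of step 3); the arm keeps its last pose, push and grip.
It fails at once if the level is shoved or knocked off (over 40 mm) (distance of level from where it was at the start of the episode above 0.04 m).
It fails at once if a bystander is pushed over 30 mm (distance of any of jar0, jar1, brush, wax_tin, spray from where it was at the start of the episode above 0.03 m).
It also fails if it takes over 64 s, if anything falls off the work surface, if the arm or the gripper's body presses on something with over 40 N, if the wrist force passes 120 N, or if a joint passes its speed limit or range.

ROBOT

A 7-joint arm with a two-finger parallel gripper is mounted at the origin on the work surface. World frame = base frame: x ahead of the robot, y to its left, z up, the work surface at z = 0. Lengths are in mm, angles in rad, forces in N, time in s.
With the tool pointing down it reaches from about 400 to 900 mm from the base axis. Payload 5.6 kg.
Tool frame: the origin (TCP) lies midway between the tips of the shut fingers; the grasp point (between the pads) lies 19 mm behind it; z points along the fingers, y is the line along which they close (so a half turn about z gives the same grasp; the last joint's range is limited). The gripper opens to 92 mm and grips with 3 to 60 N. Pads are 20 mm wide; open, the fingers measure 128 mm over their backs; the gripper's body (75 mm by 189 mm) begins 69 mm behind the grasp point.
Start: joints at [-1.226, 0.468, -0.012, 1.603, 0.006, 1.071, -0.056], TCP at [245.84, 601.724, 214.592] pointing down, gripper open.
Joint ranges: [-2.53, 2.53], [-0.31, 2.02], [-1.57, 1.55], [0.28, 2.44], [-1.29, 4.43], [0.15, 1.84], [-2.92, 2.92]. Speed limits (rad/s): [2.57, 2.57, 3.14, 3.14, 3.14, 3.14, 3.14].

INTERFACE

Orientations are given as a rotation vector (axis times angle).
In Python, from cell import robot, grip, kin, viewer gives the robot as it stands. Calls block until the motion is done:
- robot.movep(position, orientation): joint-space move of the TCP to a pose.
- robot.servo_line(position, feed=150, rotation=None): straight line of the TCP; rotation=None keeps the orientation; feed is the mean speed in mm/s.
- robot.goto_joints(angles): joint-space move.
- grip(opening, newtons=None): opening from 0.0 (shut) to 1.0 (fully open); newtons is the grip in N (None keeps the last); returns when the fingers have stopped.
- robot.hold(seconds).
- kin.ik(position, orientation): joint angles nearest the present ones, or None.
- robot.observe(): the state.
- viewer.read_camera(name): name is "side" or "top"; returns the picture (400x640x3 uint8, red, green, blue); there is no depth.
- viewer.camera_info(name): a dict with "camera_matrix" (3x3 intrinsics, pixels), "k1" (the pictures are not rectified: a ray, as slopes to the right and down, at radius r is drawn at 1 + k1 r^2 times it, then the intrinsics apply), "R" (3x3) and "t" (3): a world point X has camera coordinates R X + t. Camera axes: x right, y down, z forward; pixel columns grow to the right and rows downward; lengths in mm; the calibration is good to about 2 mm. A picture is of the moment at which its call begins. camera_info takes no time and is no camera call.
A pose or a line that the arm cannot do raises robot.IKError and nothing moves.
- robot.job_done(): hands the job in; it is judged then, once.
Trained networks look in the newest picture that a camera, given by its name, has taken for a name from the list of things; names that differ only in an ending like _2 or _b are one class to them, and where a whole thing is asked for, a point or a joint stands for the part that bears it (a point fixed in the world has none). Each returns a list of dicts, best first, with "confidence" (0 to 1); they miss things now and then, are a little off and sometimes report something else, mostly with a low value. They report only what shows in the picture. A call takes as long as a camera call. They do not tell look-alikes from the thing itself.
- viewer.silhouettes(name, camera): "mask" (400x640 bool, what is visible of it).
- viewer.pinpoint(name, camera): "at" ([x, y, z] in mm, in the coordinates of the camera as it stood for that picture, good to about 4 mm: a listed point, or the origin of a listed thing).
The state is a dict: "t": time; "joints": joint angles; "joint_velocities": joint speeds; "joint_torque": joint torques, N m; "tcp_pos": TCP position; "tcp_rot": TCP orientation; "contact_force": force on the tool from outside, world axes, zero at the start; "wrist_torque": the same for the moment, N m; "grip_width": opening from 0.0 (shut) to 1.0 (fully open); "grip_force": force on a finger pad.
Only numpy, scipy, OpenCV 4.12 (cv2) and the standard library are available. Lean on these libraries where they do the work, as an engineer would, in place of code of your own. Each camera call takes 0.05 s, during which the arm holds its last target. There are 200 camera calls.

## Working session

There is one attempt and no reset: what is moved stays moved. The work goes in short steps, each a Python script; the robot and the scene stay as the last script left them, time stands still between calls to the robot, and variables do not carry over. Pictures are saved under pics/ and viewed, at most 10 in all, crops included, and the job is handed in when it is done.

```bash
ls; mkdir -p pics
cat > h.py <<'E'
import numpy as np, cv2
from cell import robot, grip, kin, viewer
from scipy.spatial.transform import Rotation as Ro
def snap(cam,fn=None):
    im=viewer.read_camera(cam)
    if fn: cv2.imwrite('pics/'+fn,im[:,:,::-1])
    return im
def pin(name,cam):
    i=viewer.camera_info(cam);R=np.array(i['R']);t=np.array(i['t'])
    return [(round(d['confidence'],2),np.round(R.T@(np.array(d['at'])-t),1)) for d in viewer.pinpoint(name,cam)]
def proj(X,cam):
    i=viewer.camera_info(cam);c=np.array(i['R'])@np.array(X,float)+np.array(i['t'])
    s=c[:2]/c[2];s=s*(1+i['k1']*(s@s));K=np.array(i['camera_matrix']);return (K@[*s,1])[:2]
def ray(px,cam,z):
    i=viewer.camera_info(cam);K=np.array(i['camera_matrix']);R=np.array(i['R']);t=np.array(i['t'])
    d=np.linalg.solve(K,[*px,1])[:2];s=d.copy()
    for _ in range(20): s=d/(1+i['k1']*(s@s))
    v=R.T@[*s,1];o=-R.T@t;return o+v*(z-o[2])/v[2]
def down(yaw): # tool z down; closing line (tool y) at angle yaw from world y
    return (Ro.from_euler('z',yaw)*Ro.from_rotvec([np.pi,0,0])).as_rotvec()
E
python3 - <<'E'
from h import *
for c in('side','top'):
    snap(c,c+'0.png'); i=viewer.camera_info(c); print(c,(-np.array(i['R']).T@np.array(i['t'])).round())
    for n in('rack','knob_top','level','vial_center','button_mouth','trim_tool','holder_mouth','jar0','wax_tin','spray','brush'):
        print(n,pin(n,c))
s=robot.observe();print(s['t'],s['tcp_rot'],s['contact_force'])
E
```

```text
pics
side [433. 544. 825.]
rack [(0.92, array([554.4,   1.3,  -1.1]))]
knob_top [(0.61, array([ 576.4, -144.7,  156.8]))]
level [(0.8, array([535.1,  34.9,  95. ]))]
vial_center [(0.94, array([534.4,  36. , 134.3])), (0.27, array([ 576.6, -153.4,  103.2]))]
button_mouth [(0.59, array([524.3,  94.6, 130.6]))]
trim_tool [(0.81, array([375.3, 296. ,   0.7])), (0.68, array([469.1, 328.5,   7.5])), (0.65, array([486.5, 240.5,  -2.9])), (0.6, array([ 576.2, -145.3,  159.5]))]
holder_mouth [(0.58, array([468.7, 330.9,  45. ]))]
jar0 [(0.75, array([759.8, 207.2,   4.6])), (0.71, array([ 455.1, -354.3,    1.6])), (0.64, array([525.6,  93.7, 129.2])), (0.35, array([535.5,  35.7,  98. ]))]
wax_tin [(0.74, array([ 7.736e+02, -6.500e+00, -5.000e-01]))]
spray [(0.7, array([ 690.2, -416.1,   -1.4])), (0.31, array([ 7.723e+02, -4.700e+00, -2.000e-01]))]
brush [(0.77, array([ 7.589e+02, -1.833e+02, -2.000e-01]))]
top [ 445.  -41. 1021.]
rack [(0.63, array([556.1,   2.9,  -1.8])), (0.54, array([467. , 335. ,   7.3]))]
knob_top [(0.69, array([ 580.4, -147.8,  157.3])), (0.37, array([7.732e+02, 2.000e+00, 2.000e-01])), (0.31, array([467.7, 330. ,  47.5]))]
level [(0.62, array([ 7.718e+02, -7.000e-01, -1.000e-01])), (0.56, array([537. ,  35.5,  96.4])), (0.28, array([ 579.8, -147.4,  157.1]))]
vial_center [(0.85, array([534. ,  35.8, 136.3]))]
button_mouth [(0.56, array([515.8,  91.8, 136.5]))]
trim_tool [(0.83, array([376.8, 295.9,  -1.7])), (0.52, array([468.3, 329.4,  -3.7])), (0.4, array([486.5, 242.4,   3.6]))]
holder_mouth [(0.75, array([465.2, 330.8,  44.5]))]
jar0 [(0.87, array([761.6, 211.2,   1.5])), (0.71, array([ 454.1, -355.9,    2.5]))]
wax_tin [(0.56, array([ 7.713e+02,  6.000e-01, -5.000e-01])), (0.54, array([554.9,   2.5,  -2.2]))]
spray [(0.73, array([ 692.5, -417.5,   -3. ]))]
brush [(0.76, array([ 759.1, -184.8,   -3.7]))]
1.2 [6.05389095e-01 3.08265304e+00 5.34896251e-05] [ 0.75191265 -0.19882354 -0.95112578]
```

View pics/side0.png

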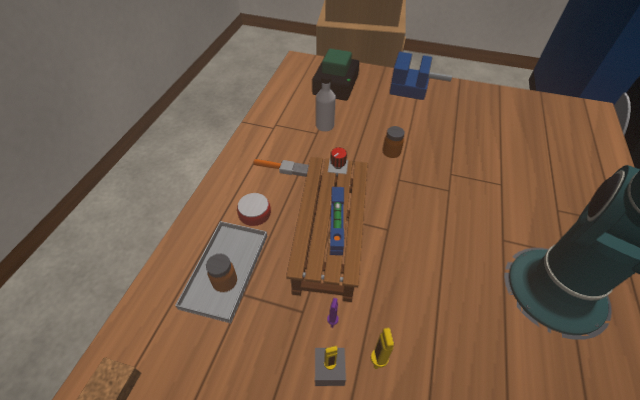

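View pics/top0.png

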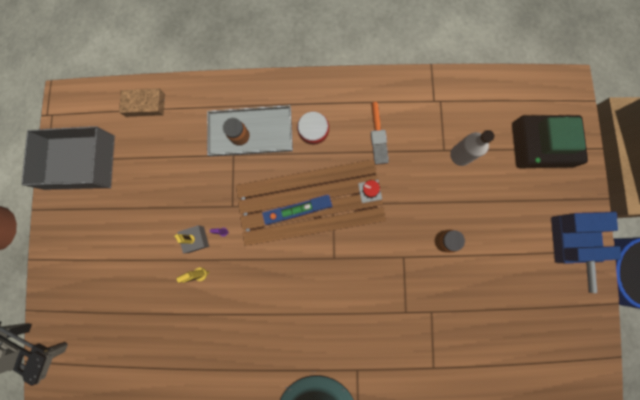

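The side view shows the yellow tool in the grey holder at about (330,357), with the larger loose yellow one at (384,347) and the purple one at (333,312). The level lies at about (338,220) and the red knob at (339,158). The networks agree with this, so I'll zoom in for the tool's yaw and the level's axis.

Run:
```python
from h import *
s=cv2.imread('pics/side0.png');t=cv2.imread('pics/top0.png')
f=lambda im,x,y,w,h:cv2.resize(im[y:y+h,x:x+w],(400,300),interpolation=cv2.INTER_CUBIC)
a=f(s,290,325,80,60);b=f(t,160,215,80,60);c=f(s,285,165,110,100);d=f(t,250,165,140,105)
cv2.imwrite('pics/crop.png',np.vstack([np.hstack([a,b]),np.hstack([c,d])]))
for cam in('side','top'):
    snap(cam)
    for n,z in(('level',115),):
        for m in viewer.silhouettes(n,cam)[:2]:
            yx=np.argwhere(m['mask']); P=np.array([ray(p[::-1],cam,z)[:2] for p in yx])
            (cc,wh,an)=cv2.minAreaRect(P.astype(np.float32)); u=np.linalg.svd(P-P.mean(0),full_matrices=False)[2][0]
            print(cam,n,m['confidence'],len(yx),cc,wh,an,P.mean(0),u)
for cam in('side','top'):
  im=cv2.imread('pics/%s0.png'%cam)[:,:,::-1].astype(int);r,g,b=im[...,0],im[...,1],im[...,2]
  # button orange/ green vial / white bubble near level
  for nm,X in(('btn',[520,93,134]),('vial',[534,36,136]),('knob',[578,-147,157]),('tooltop',[467,330,132]),('mouth',[467,330,46])): print(cam,nm,proj(X,cam).round(1))
```

```text
side level 0.69 866 (536.71923828125, 31.199935913085938) (30.64678192138672, 196.41012573242188) 14.184757232666016 [535.76556353  35.32451999] [ 0.24063043 -0.97061681]
top level 0.65 971 (534.9085693359375, 35.998268127441406) (36.71751403808594, 173.2459259033203) 14.996169090270996 [534.13497474  36.94097376] [ 0.25293818 -0.96748244]
side btn [337.  236.3]
side vial [337.5 214.6]
side knob [339.4 151.6]
side tooltop [331.9 350.4]
side mouth [330.4 364.6]
top btn [273.2 215.5]
top vial [296.7 209.2]
top knob [373.4 188.3]
top tooltop [177.1 238.7]
top mouth [190.  239.4]
```

View pics/crop.png

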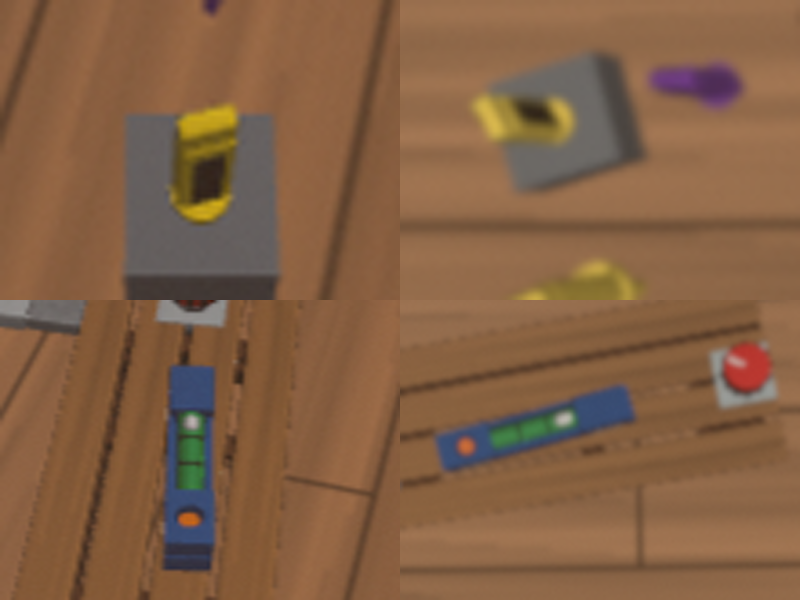

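The crops show:
- The tool handle's wide face points towards the side camera, with its top front edge at about side px (325.6,353)–(337.4,350.6).
- The button is at side px (337,237.7) and top px (273.1,216.1).
- The bubble is at the knob end, as expected.

Run:
```python
from h import *
a=ray((325.6,353),'side',132);b=ray((337.4,350.6),'side',132);print('edge',a,b,np.linalg.norm(a-b),np.arctan2(*(b-a)[[1,0]]))
# holder top edges
for cam,ps in(('side',[(315,379.4),(345.4,379.4),(344.8,348)]),('top',[(177.6,233),(200,225.6),(207,245.6),(183.4,253)])): 
    q=np.array([ray(p,cam,46)[:2] for p in ps]);print(cam,q.round(),[np.arctan2(*(q[i+1]-q[i])[::-1]).round(3) for i in range(len(q)-1)])
print('btn',ray((337,237.7),'side',127.3),ray((273.1,216.1),'top',127.3))
# tool collar / top centre
print('tooltop',ray((177.6,238.6),'top',132),ray((331.4,350),'side',132))
# orientation ik checks
y=0.0
for y in(-.5,-.3,0,.3):
  for f in(0,np.pi):
    q=kin.ik([467,330,200],down(y+f));print(y,f,None if q is None else np.round(q,2))
for k in np.arange(-1.5,3.2,.5):
    q=kin.ik([578,-147,150],down(k));print('knob',k,None if q is None else np.round(q,2))
```

```text
edge [476.63651572 337.50519101 132.        ] [457.47756434 327.52627649 132.        ] 21.60194789239352 -2.66140555302425
side [[488. 364.]
 [432. 348.]
 [447. 291.]] [np.float64(-2.854), np.float64(-1.307)]
top [[484. 365.]
 [504. 304.]
 [450. 283.]
 [431. 347.]] [np.float64(-1.269), np.float64(-2.777), np.float64(1.86)]
btn [520.01274354  92.19094955 127.3       ] [519.17377127  94.22384904 127.3       ]
tooltop [467.30516631 328.65992101 132.        ] [468.06609078 329.59652385 132.        ]
-0.5 0 [-1.58  0.73  1.35  1.87 -0.77  1.21 -2.04]
-0.5 3.141592653589793 [-0.76  0.35  0.11  1.82 -0.04  0.97  0.44]
-0.3 0 [-1.21  0.4   0.69  1.85 -0.3   1.   -2.27]
-0.3 3.141592653589793 [-0.73  0.35  0.07  1.82 -0.03  0.97  0.62]
0 0 [-1.17  0.39  0.63  1.85 -0.27  0.99 -1.99]
0 3.141592653589793 [-0.68  0.35  0.01  1.81 -0.    0.98  0.9 ]
0.3 0 [-1.12  0.38  0.57  1.84 -0.24  0.99 -1.72]
0.3 3.141592653589793 [-0.64  0.35 -0.04  1.81  0.02  0.98  1.18]
knob -1.5 [-0.67  0.88  1.34  1.85 -0.92  1.22 -2.09]
knob -1.0 [-0.67  0.88  1.34  1.85 -0.92  1.22 -1.59]
knob -0.5 [-0.58  0.7   1.12  1.84 -0.72  1.07 -1.25]
knob 0.0 [-0.49  0.61  0.95  1.84 -0.59  1.   -0.86]
knob 0.5 [-0.44  0.57  0.87  1.84 -0.52  0.98 -0.42]
knob 1.0 [-0.4   0.55  0.8   1.83 -0.48  0.96  0.04]
knob 1.5 [-0.37  0.54  0.76  1.83 -0.45  0.95  0.51]
knob 2.0 [-0.36  0.53  0.74  1.83 -0.44  0.95  1.01]
knob 2.5 [-0.31  0.51  0.68  1.83 -0.39  0.94  1.47]
knob 3.0 [-0.27  0.5   0.61  1.83 -0.35  0.93  1.93]
```

Run:
```python
from h import *
Y=down(.42+np.pi)
grip(.55,25)
robot.movep([467.5,330,205],Y)
robot.servo_line([467.5,330,77],feed=120)
f0=np.array(robot.observe()['contact_force'])
grip(0,25)
s=robot.observe();print(s['t'],s['grip_width']*92,s['grip_force'],f0,s['contact_force'],s['tcp_pos'])
robot.servo_line([467.5,330,150],feed=100)
robot.servo_line([467.5,330,240],feed=150)
for c in('side','top'): snap(c,c+'1.png');print(pin('tool_tip',c),pin('button_mouth',c),pin('trim_tool',c),pin('holder_mouth',c))
s=robot.observe();print(s['t'],s['contact_force'],s['tcp_pos'],s['grip_width']*92)
a=cv2.imread('pics/side1.png')
cv2.imwrite('pics/c1.png',cv2.resize(a[220:400,240:440],(800,720))[:600])
```

```text
5.3333 12.752716681123415 24.999574720859528 [-0.23158817  0.2370141   0.55509919] [-0.93680702  0.21451018  1.60928416] [467.53289747 329.89678274  77.05516301]
[(0.8, array([377. , 297.2,  -5.9]))] [] [(0.63, array([378.6, 293.5,   2. ]))] [(0.81, array([465.8, 329.6,  45.9]))]
[(0.63, array([483.9, 240.1,   2.6])), (0.49, array([377.7, 294.4,   1.8]))] [(0.97, array([518.9,  93. , 134.5])), (0.58, array([466.1, 332.1, 170.2]))] [(0.59, array([466.7, 335.4, 170.1])), (0.54, array([375.8, 297.9,   0.6])), (0.41, array([487.3, 243.2,   3.2])), (0.32, array([464.5, 328.5,  45.4]))] [(0.6, array([464.6, 331. ,  49.6]))]
7.4667 [-0.05442475 -0.63861875 -0.34464105] [467.45175005 329.97904563 239.82146839] 12.984372156884968
```

View pics/c1.png

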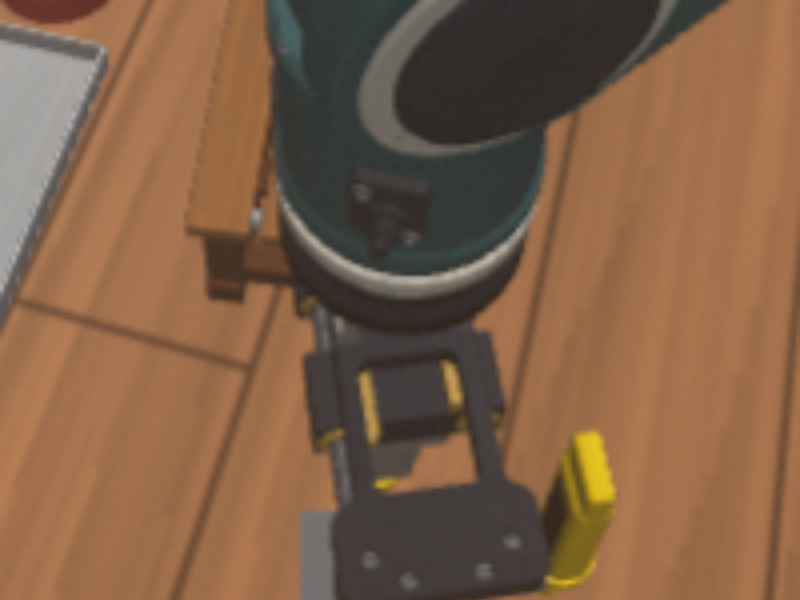

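The tool is held (12.9 mm wide) and its tip is at z≈170, as it should be. I'll move it over the button and come down with a force guard.

Run:
```python
from h import *
B=np.array([519.8,93.4])
robot.servo_line([*B,240],feed=200)
robot.servo_line([*B,213],feed=100); robot.hold(.3)
f0=np.array(robot.observe()['contact_force'])
for c in('top','side'): snap(c,c+'2.png');print(c,pin('tool_tip',c),pin('button_mouth',c))
z=213
while z>190:
    z-=1.5; robot.servo_line([*B,z],feed=40)
    s=robot.observe();f=np.array(s['contact_force'])-f0
    if z<205 : print(round(s['tcp_pos'][2]-70,1),f.round(1))
    if f[2]>1.2: break
print(s['t'])
```

```text
top [(0.25, array([ 455.7, -354.1,    1.8]))] [(0.87, array([518.7,  92. , 133.5]))]
side [(0.62, array([522.1,  90.3, 142.4])), (0.6, array([376. , 296.3,  -2.9])), (0.56, array([486.9, 239.9,  -2.1])), (0.39, array([556.1,   1.7,  -2.3]))] [(0.76, array([525.4,  93.5, 130.7])), (0.55, array([556.8,   1.7,   0.7]))]
133.9 [-1.8  0.5  0.5]
132.4 [-2.2  0.4  0.3]
130.9 [-0.5  0.  -0.7]
129.4 [-0.3 -0.4 -1. ]
128.2 [-0.2 -1.   1.1]
126.6 [ 0.1 -0.2  2. ]
12.5917
```

Contact came at tip z≈128. That is inside the recess, since the rim is at about 133.5. I'll press on until the force is clear.

Run:
```python
from h import *
B=np.array([519.8,93.4]); z=robot.observe()['tcp_pos'][2]
while z>186:
    z-=.8; robot.servo_line([*B,z],feed=30)
    s=robot.observe();f=np.array(s['contact_force']);print(round(s['tcp_pos'][2]-70,1),f.round(1))
    if f[2]>8: break
robot.hold(.4);s=robot.observe();print(round(s['tcp_pos'][2]-70,1),np.round(s['contact_force'],1),s['grip_width']*92)
robot.servo_line([*B,240],feed=100)
robot.servo_line([467.5,330,240],feed=200)
robot.hold(.2)
for c in('top','side'): snap(c,c+'3.png');print(c,pin('tool_tip',c),pin('level',c),pin('holder_mouth',c))
print(robot.observe()['t'])
```

```text
126.0 [ 0.7 -0.4  1.5]
125.1 [ 1.2 -1.1  1.6]
124.3 [1.1 0.1 1.9]
124.1 [-0.4 -0.7  5.3]
123.9 [-0.6 -0.7 11.2]
123.9 [-1.4 -0.3 10. ] 12.668251358577907
top [(0.67, array([520.3,  92.6, 135.7])), (0.66, array([484.8, 242.8,   1.8])), (0.65, array([472.5, 330.3,  -2.7])), (0.54, array([466. , 335.1, 171.9])), (0.49, array([377.5, 295.5,   3.1])), (0.22, array([ 691.4, -415.5,   -3.3]))] [(0.8, array([537.6,  35.4,  94.8]))] [(0.72, array([465.2, 333.2,  48.4])), (0.16, array([555.8,   2.5,  -4.6]))]
side [(0.58, array([380.7, 294.5,  -3.5]))] [] [(0.61, array([465.4, 328.8,  49.1]))]
16.825
```

Run:
```python
from h import *
H=[467.5,330]
robot.servo_line([*H,125],feed=150); robot.hold(.2); f0=np.array(robot.observe()['contact_force'])
for z in list(range(121,80,-4))+[79,78,77.5]:
    robot.servo_line([*H,z],feed=60); s=robot.observe(); f=np.array(s['contact_force'])-f0; print(z,round(s['tcp_pos'][2],1),f.round(1))
    if abs(f).max()>6: break
print(s['t'])
```

```text
121 120.9 [0.1 1.5 1. ]
117 116.6 [0.1 0.1 0.9]
113 112.7 [1.  0.1 0. ]
109 108.7 [-0.2  0.3  0.7]
105 104.7 [ 0.4 -0.4  1. ]
101 100.7 [-0.8  0.5  0.1]
97 96.7 [-0.2 -0.1  1.1]
93 92.7 [-0.6 -0.2  1.2]
89 88.7 [0.9 0.  0.6]
85 84.7 [-0.1  0.2  0.8]
81 80.7 [-0.4  0.2  0.5]
79 78.9 [-1.4 -0.2  0.9]
78 78.0 [-0.1  0.3  0.8]
77.5 77.5 [0.1 0.3 0.1]
21.4417
```

Run:
```python
from h import *
H=[467.5,330]
grip(.5,25); robot.hold(.2)
robot.servo_line([*H,150],feed=150); robot.servo_line([*H,240],feed=250)
robot.movep([578,-147,230],down(2.0)); grip(.95)
for c in('top','side'): snap(c,c+'4.png');print(c,pin('trim_tool',c),pin('knob_top',c),pin('vial_center',c))
s=robot.observe();print(s['t'],s['joints'],s['contact_force'])
a=cv2.imread('pics/side4.png');b=cv2.imread('pics/top4.png')
cv2.imwrite('pics/c4.png',np.hstack([cv2.resize(a[130:400,260:400],(300,580)),cv2.resize(b[160:270,160:400],(500,229)) if 0 else cv2.resize(b[160:390,160:400],(480,580))]))
```

```text
top [(0.72, array([467. , 334. ,   6.8])), (0.59, array([373.9, 297.6,  -2.5])), (0.43, array([486.1, 244.3,   3.4])), (0.32, array([467.9, 331.8,  -2.5])), (0.3, array([772.7,   3.6,   1.3]))] [] [(0.84, array([537.9,  35. , 135.3]))]
side [(0.73, array([376.8, 295.5,   1.4])), (0.65, array([486.8, 239.4,  -0.9])), (0.59, array([471.3, 329.6,   9.1]))] [(0.8, array([ 574.1, -147.6,  163.6])), (0.31, array([ 455.9, -357.8,    1.7]))] []
26.3583 [-0.170885    0.37744395  0.46916036  1.74913342 -0.19214467  1.06049062
  0.79339152] [0.16910904 0.40568457 0.07641123]
```

View pics/c4.png

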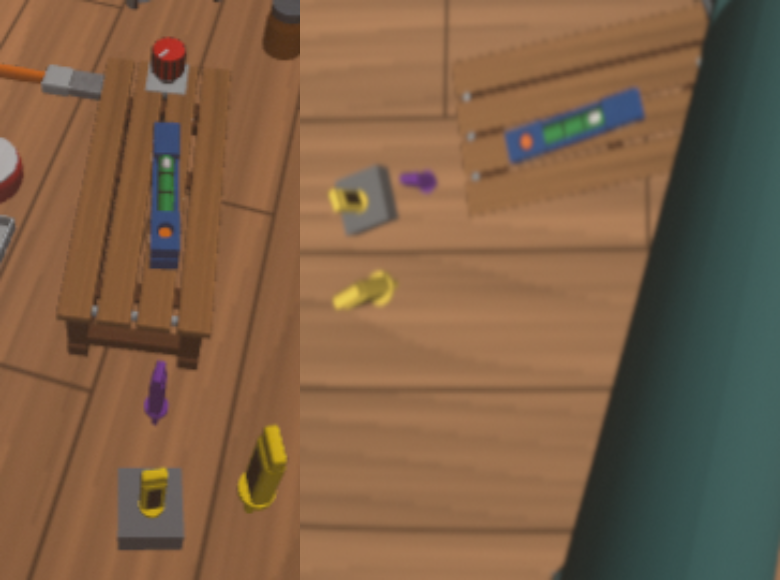

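The tool stands back in its holder (right picture, at about (350,200)), the level hasn't moved, and the side camera will see the vial. Next I'll grip the knob and press it.

Run:
```python
from h import *
robot.servo_line([577.5,-147.5,175],feed=200)
robot.servo_line([577.5,-147.5,131],feed=80)
robot.hold(.2); f0=np.array(robot.observe()['contact_force'])
grip(0,40); s=robot.observe();print(s['t'],s['grip_width']*92,s['grip_force'],f0.round(1),(np.array(s['contact_force'])-f0).round(1))
z=131
while z>100:
    z-=2; k=(131-z)/18*2; k=min(k,2)
    robot.servo_line([577.5+.15*k,-147.5-k,z],feed=40); s=robot.observe();f=np.array(s['contact_force'])-f0
    print(round(s['tcp_pos'][2],1),f.round(1))
    if f[2]>9.5: break
robot.hold(.8)
snap('side','side5.png');s=robot.observe();print(s['t'],(np.array(s['contact_force'])-f0).round(1),s['tcp_pos'],s['tcp_rot'])
a=cv2.imread('pics/side5.png');cv2.imwrite('pics/c5.png',cv2.resize(a[170:260,300:400],(667,600),interpolation=cv2.INTER_CUBIC))
np.save('f0.npy',f0)
```

```text
28.4667 39.25812883527491 39.992626905441284 [-0.5  0.1 -0.5] [ 7.7  3.  -2.2]
130.1 [5.  2.9 3.1]
128.3 [5.7 4.  5.4]
126.4 [6.  2.8 4.3]
124.4 [5.5 3.5 4.8]
122.5 [5.2 3.5 5.5]
120.5 [4.  3.6 4.8]
118.5 [5.3 3.1 6. ]
116.6 [4.2 3.9 5.8]
114.6 [4.8 3.2 5.7]
112.7 [4.4 2.7 6.2]
110.8 [4.6 3.  7.2]
108.9 [4.4 2.2 7.5]
107.1 [3.8 2.5 8.7]
105.3 [3.6 2.9 9.7]
32.8167 [ 3.4  2.2 10.6] [ 581.20124876 -148.23440379  105.40101993] [1.69352323 2.64018682 0.00731211]
```

View pics/c5.png

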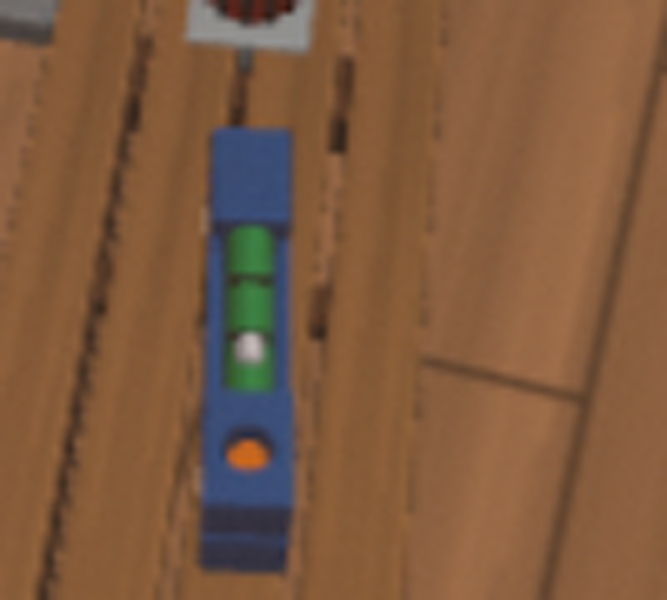

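The bubble is now at the hinge end: crop row 348 against a middle of about 306, which is about +20 mm. Turn about 1.25 rad clockwise; first 1.0 rad, raising z with it.

Run:
```python
from h import *
f0=np.load('f0.npy');y=2.0;z=105.3
def bub(fn):
    im=snap('side',fn).astype(float);p=im[200:233,335:341]
    w=np.clip(np.minimum(p[...,0],p[...,2])-70,0,None).sum(1);w[w<.25*w.max()]=0
    return 200+(w*np.arange(33)).sum()/w.sum(), w.max()
print(bub(None))
for i in range(10):
    y-=.1;z+=.318
    robot.servo_line([580.8,-148.8,z],feed=40,rotation=down(y))
    if i%3==0: s=robot.observe();print((np.array(s['contact_force'])-f0).round(1),s['tcp_pos'],np.round(s['wrist_torque'],2))
robot.hold(1.2);print(bub('side6.png'));s=robot.observe();print(s['t'],(np.array(s['contact_force'])-f0).round(1),s['tcp_pos'],s['grip_width']*92)
a=cv2.imread('pics/side6.png');cv2.imwrite('pics/c6.png',cv2.resize(a[195:235,315:360],(675,600),interpolation=cv2.INTER_CUBIC))
```

```text
(np.float64(221.7721324095458), np.float64(356.0))
[-0.9  0.2  8.6] [ 581.29375103 -148.20506883  106.89570959] [0.65 0.59 0.  ]
[-2.   1.3  9.3] [ 580.84075561 -148.22017398  107.64197757] [ 0.66  0.81 -0.04]
[-3.1  0.9  9.1] [ 580.4272213  -148.03741694  108.40655732] [0.68 0.87 0.  ]
[-2.9  2.2  9.2] [ 580.09027112 -147.81405834  109.18010272] [ 0.81  1.   -0.07]
(np.float64(215.90384615384616), np.float64(353.0))
36.6167 [-3.6  2.   9.3] [ 580.11435912 -147.81428576  109.25980126] 39.52926985603258
```

View pics/c6.png

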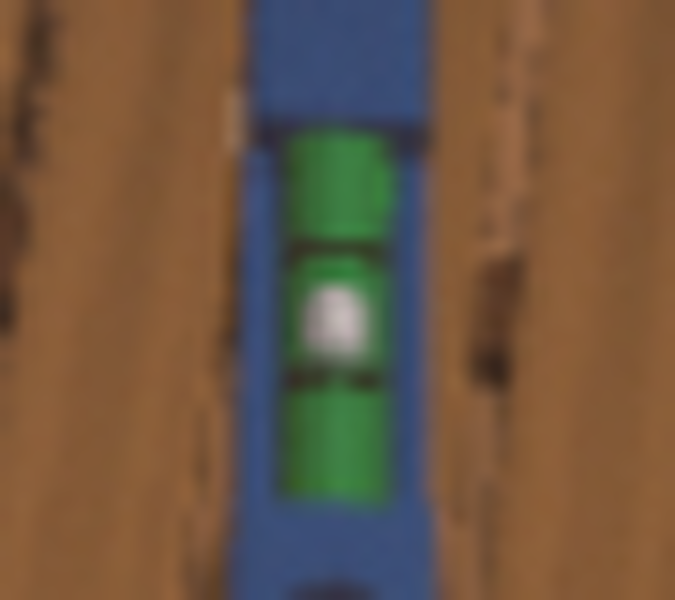

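The bubble is now between the lines: lines at rows 248 and 379, bubble at about 323, so +1.8 mm. It needs another 0.1 rad.

Run:
```python
from h import *
f0=np.load('f0.npy');y=1.0;z=105.3+3.18
for i in range(2):
    y-=.055;z+=.1
    robot.servo_line([580.8,-148.8,z],feed=40,rotation=down(y))
robot.hold(1.5);snap('side','side7.png');print(pin('trim_tool','side'),pin('level','side'));s=robot.observe();print(s['t'],(np.array(s['contact_force'])-f0).round(1),s['grip_force'])
a=cv2.imread('pics/side7.png');cv2.imwrite('pics/c7.png',cv2.resize(a[195:235,315:360],(675,600),interpolation=cv2.INTER_CUBIC))
```

```text
[(0.95, array([376.5, 295.2,   4.6])), (0.7, array([467.6, 328.5,  10.1])), (0.5, array([487.5, 241.1,  -1.3]))] [(0.83, array([537.3,  34.1,  89.6]))]
38.7667 [-4.1  1.8  9.1] 40.00288546085358
```

View pics/c7.png

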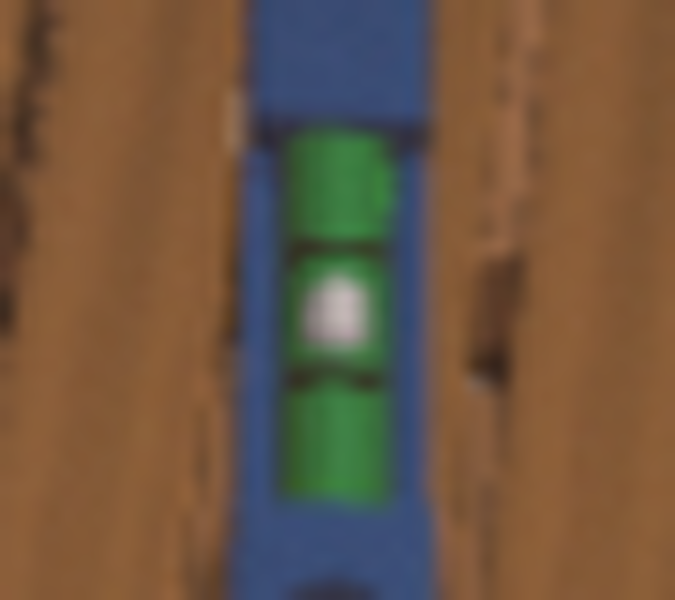

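The bubble is centred (rows 272–352, lines at 248 and 378). The push is 9 N and the tool is in its holder, so I'll hand it in.

```bash
python3 -c "
from h import *
print(robot.job_done())"
```

```text
the job is handed in; nothing more can be done
None
```

The job is handed in, with no verdict returned: the button was pressed to its stop, the tool is back in its holder, and the knob is still gripped and pressed at about 9 N with the bubble centred between the lines.

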